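Stand the slumped book up and put its neighbour back in the row

ROBOT

A 7-joint arm with a two-finger parallel gripper is mounted at the origin on a cart in front of the work surface, level with it; the furniture and walls round the work are solid. World frame = base frame: x ahead of the robot, y to its left, z up, the work surface at z = 0. Lengths are in m, angles in rad, forces in N, time in s.
With the tool pointing down it reaches from about 0.4 to 0.85 m from the base axis. Payload 10.4 kg.
Tool frame: the origin (TCP) lies midway between the tips of the shut fingers; the grasp point (between the pads) lies 19 mm behind it; z points along the fingers, y is the line along which they close (so a half turn about z gives the same grasp; the last joint's range is limited). The gripper opens to 87 mm and grips with 3 to 60 N. Pads are 19 mm wide; open, the fingers measure 117 mm over their backs; the gripper's body (75 mm by 190 mm) begins 51 mm behind the grasp point.
Start: joints at [-1.361, 0.332, -0.065, 1.46, 0.022, 1.35, -0.088], TCP at [0.144, 0.608, 0.183] pointing down, gripper open.
Joint ranges: [-2.6, 2.6], [-0.5, 2.12], [-1.47, 1.34], [0.16, 2.42], [-1.27, 4.41], [0.06, 2.06], [-2.6, 2.6]. Speed limits (rad/s): [2.22, 2.22, 2.79, 2.79, 3.14, 3.14, 3.14].

INTERFACE

Orientations are given as a unit quaternion [x, y, z, w].
In Python, from bench import sensors, eyes, order gives the robot as it stands.
- The arm moves only by the tool arm_command, never from a script. Its argument "steps" is a list of rows, each an object with "rot": the turn, a rotation vector about the world's x, y, z in degrees, a list of three; "slide": the shift along the world's x, y, z in m, a list of three; "grip": the opening, from 0 (shut) to 1 (fully open). A call has exactly 8 rows; each row shifts and turns the commanded pose from where the row before left it; what a row does not reach is not made up. A row lasts 1/8 s, in which the tool goes at most 62.5 mm and 10.7 degrees, less where a joint would pass 70% of its speed; a pose out of reach is approached as far as the arm can. A call with a gripper value outside its range is refused whole. The fingers move at their own pace and stop on an object; "newtons" is the grip in N (left out, the last holds). Time passes only in rows, so rows that do not move let the fingers close, or fill a call up. It gives the time, the measured TCP pose, the force, the opening and the grip force at its end, in the units of the state.
- sensors.read_state(): the state, without advancing time (a new reading comes with each control period).
- eyes.camera(name): name is "scene" or "top" or "wrist"; returns a dict with "pixels" (420x560x3 uint8, red, green, blue), "intrinsics" (3x3 intrinsics, pixels), "pose" (4x4, takes a point from camera to world coordinates). Camera axes: x right, y down, z forward; pixel columns grow to the right and rows downward; lengths in m; the calibration is good to about 2 mm. A picture is of the moment at which its call begins. There is no depth.
- order.close_job(): hands the job in; it is judged then, once.
Trained networks look in a picture, given as the dict that the camera call returned (one of the last four; its "shot" number tells which), for a name from the list of things; names that differ only in an ending like _2 or _b are one class to them, and where a whole thing is asked for, a point or a joint stands for the part that bears it (a point fixed in the world has none). Each returns a list of dicts, best first, with "conf" (0 to 1); they miss things now and then, are a little off and sometimes report something else, mostly with a low value. They report only what shows in the picture. A call takes as long as a camera call. They do not tell look-alikes from the thing itself.
- eyes.look_for(name, picture): "bbox" ([left, top, right, bottom] in pixels, round what is visible of it).
The state is a dict: "time": time; "joint_positions": joint angles; "joint_vel": joint speeds; "joint_torque": joint torques, N m; "ee_pos": TCP position; "eef_rot": TCP orientation; "ft_force": force on the tool from outside, world axes, zero at the start; "torque": the same for the moment, N m; "width": finger opening in m; "grip_force": force on a finger pad.
Only numpy, scipy, OpenCV 4.12 (cv2) and the standard library are available. Lean on these libraries where they do the work, as an engineer would, in place of code of your own. Each camera call takes 0.05 s, during which the arm holds its last target. There are 200 camera calls.

TASK

A book has been taken out of the row on the desk pad and the one beside it has slumped over onto the stone bookend, closing the gap. Push the slumped book back upright against the other books, and push the book that stands waiting beside the row straight into the freed gap until its spine is flush with the other spines. Only push with the fingers: do not lift any book, leave every book standing, and do not disturb the stapler, mug or rubber stamp.

Things in the scene. Friction and masses are not known exactly. Their poses are not given: they have to be found in the camera images.
- near_bookend: Agate bookend at the row's end nearer the robot; heavy, never moves. Slab 34 mm thick (x -23 to +11 mm), 120 mm wide, rounded top 116 mm high at the middle, on a brass plate 54 x 124 x 6 mm (x -27 to +27). Origin: centre of the plate's underside, on the desk pad 4 mm above the desk. -x points along the row to the far bookend, -y to the side where the waiting book stands.
- far_bookend: A second bookend of the same size at the far end of the row; it does not move. Its -x points along the row to the near bookend (the opposite of the near one). Origin: centre of the plate's underside.
- row_book_1: Upright bound book in the row, loose, spine flush with the other spines. Origin: centre of its underside. Its z points up along its height, x across its thickness, -y out of its spine. Brown, 34 mm thick, 167 mm deep, 222 mm tall; stands against the far bookend.
- row_book_2: Upright bound book in the row, loose, spine flush with the other spines. Origin: centre of its underside. Its z points up along its height, x across its thickness, -y out of its spine. Blue, 34 mm thick, 160 mm deep, 228 mm tall; the middle one.
- row_book_3: Upright bound book in the row, loose, spine flush with the other spines. Origin: centre of its underside. Its z points up along its height, x across its thickness, -y out of its spine. Brown, 30 mm thick, 162 mm deep, 232 mm tall (spine 80 mm from the origin); the last upright one, next to the slumped book. Its x points along the row to the near bookend.
- slumped_book: Blue book, 24 mm thick, 152 deep, 210 tall, 0.4 kg, loose. Its heel is by row_book_3; it leans about 0.37 rad over the near bookend, on the slab's top edge, its upper part overhanging. Origin: centre of its underside; z along its leaning height, x out of the overhanging cover (at x = 12 mm), -y out of its spine. 2 to 5 N near its top stands it up; it then stands by itself.
- waiting_book: Brown book, 26 mm thick, 152 deep, 222 tall, 0.5 kg, loose, upright beside the row at its gap, spine outward. Origin: centre of its underside; z up, x across its thickness, -y out of its spine (75 mm out). It slides along its y into the gap, about 42 mm wide (near bookend's plate to slumped book's cover) once that is upright. Pushed below 90 mm height it slides; higher it may tip.
- waiting_book_spine (a point): Point on the middle of the waiting book's spine, 100 mm above its foot.
- row_book_3_spine (a point): Point on the middle of row_book_3's spine, 100 mm above its foot.
- stapler: Black desk stapler 36 x 153 x 44 mm, a loose bystander on the desk on the robot's side of the row. Origin: centre of its underside.
- mug: White mug 84 x 123 x 91 mm, a loose bystander on the desk to the right of the row. Origin: centre of its underside.
- rubber_stamp: Wooden rubber stamp 24 x 48 x 66 mm, a loose bystander standing on the desk. Origin: centre of its underside.
Not all that is in view belongs to the job. Leave any purple or red look-alike of the waiting_book alone.

How it is judged:
At the end, for the whole second after the job is handed in: All five books upright within 0.07 rad (4 deg) and at rest; the slumped book within 11 mm of row_book_3; the waiting book between it and the near bookend, spine within 10 mm of flush with row_book_3's; both square to the row within 0.12 rad (angle between each of row_book_1, row_book_2, row_book_3, slumped_book, waiting_book's own z axis and vertical below 0.07 rad and x of slumped_book in the frame of row_book_3 below 0.038 m and x of waiting_book in the frame of near_bookend between -0.068 and -0.036 m and y of waiting_book_spine in the frame of row_book_3 between -0.0905 and -0.0705 m and angle between the x axis of each of waiting_book, slumped_book and the x axis of row_book_3, either way round below 0.12 rad and linear speed of each of slumped_book, waiting_book below 0.02 m/s); the robot touches nothing.
It fails at once if a book is lifted off the desk pad (height (world z) of any of row_book_1, row_book_2, row_book_3, slumped_book, waiting_book above 0.022 m).
It fails at once if a book is knocked over, or the row is pushed askew (angle between any of row_book_1, row_book_2, row_book_3, waiting_book's own z axis and vertical above 0.25 rad or angle between slumped_book's own z axis and vertical above 0.7 rad or distance of any of row_book_1, row_book_2, row_book_3 from where it was at the start of the episode above 0.03 m).
It fails at once if the stapler, mug or rubber stamp is disturbed (distance of any of stapler, mug, rubber_stamp from where it was at the start of the episode above 0.02 m).
It also fails if it takes over 58 s, if anything falls off the work surface, if the arm or the gripper's body presses on something with over 40 N, if the wrist force passes 120 N, or if a joint passes its speed limit or range.

## Working session

There is one attempt and no reset: what is moved stays moved. The work goes in short steps, Python scripts to look and compute and a tool call to move; the robot and the scene stay as the last step left them, time stands still between calls to the robot, and variables do not carry over. Pictures are saved under pics/ and viewed, at most 10 in all, crops included, and the job is handed in when it is done.

Besides the shell and the picture viewer there is one more tool, called after "Call:" by a JSON object that holds its "method" and its "body". arm_command: Moves the arm, as the interface text tells. Its arguments: {"type":"object","properties":{"steps":{"type":"array","items":{"type":"object","properties":{"rot":{"type":"array","items":{"type":"number"}},"slide":{"type":"array","items":{"type":"number"}},"grip":{"type":"number"}}}},"newtons":{"type":"number"}},"required":["steps"]}

```bash
mkdir -p pics
cat > h.py <<'E'
import numpy as np, cv2
from bench import sensors, eyes, order
def px(cam,P):
    T=np.linalg.inv(cam['pose']); p=T[:3,:3]@np.array(P)+T[:3,3]; q=cam['intrinsics']@p; return q[:2]/q[2]
def ray(cam,u,v,z):
    d=cam['pose'][:3,:3]@np.linalg.solve(cam['intrinsics'],[u,v,1]); o=cam['pose'][:3,3]
    return o+d*(z-o[2])/d[2]
E
python3 - <<'E'
from h import *
ims=[]
for n in ['scene','top']:
    c=eyes.camera(n); cv2.imwrite(f'pics/{n}0.png',c['pixels'][:,:,::-1]); np.savez(f'{n}0.npz',pose=c['pose'],intrinsics=c['intrinsics'],pixels=c['pixels'])
    print(n,c['pose'].round(3).tolist(),c['intrinsics'].round(1).tolist())
    for k in ['near_bookend','row_book_3','slumped_book','waiting_book','stapler','mug','rubber_stamp']:
        print(k,[([round(x) for x in d['bbox']],round(d['conf'],2)) for d in eyes.look_for(k,c)])
print(sensors.read_state())
E
```

```text
scene [[-0.998, -0.032, 0.057, 0.538], [-0.064, 0.659, -0.75, 0.636], [-0.013, -0.752, -0.659, 0.706], [0.0, 0.0, 0.0, 1.0]] [[402.5, 0.0, 277.9], [0.0, 402.5, 213.5], [0.0, 0.0, 1.0]]
near_bookend [([283, 217, 306, 276], 0.76)]
row_book_3 [([195, 161, 224, 277], 0.94), ([211, 158, 242, 283], 0.72), ([230, 152, 259, 282], 0.62)]
slumped_book [([254, 170, 301, 282], 0.74)]
waiting_book [([256, 213, 280, 351], 0.86), ([149, 248, 237, 368], 0.82), ([265, 90, 286, 181], 0.66)]
stapler [([335, 234, 373, 288], 0.56)]
mug [([337, 166, 385, 211], 0.68)]
rubber_stamp [([337, 166, 383, 212], 0.63), ([351, 337, 364, 373], 0.6)]
top [[0.474, -0.69, 0.547, -0.143], [-0.88, -0.362, 0.307, -0.466], [-0.014, -0.627, -0.779, 1.134], [0.0, 0.0, 0.0, 1.0]] [[503.4, 0.0, 281.4], [0.0, 503.4, 200.1], [0.0, 0.0, 1.0]]
near_bookend [([240, 191, 283, 238], 0.67)]
row_book_3 [([248, 132, 309, 214], 0.67), ([254, 120, 314, 194], 0.66), ([260, 112, 320, 194], 0.63)]
slumped_book [([231, 165, 298, 219], 0.74)]
waiting_book [([364, 197, 440, 264], 0.9), ([184, 126, 243, 206], 0.85), ([188, 93, 243, 152], 0.62)]

[... 167 characters left out ...]
_positions': array([-1.36061298,  0.33216934, -0.06468208,  1.46010964,  0.0215683 ,
        1.34988159, -0.08853672]), 'joint_vel': array([-0.00042009,  0.00064201, -0.00068898,  0.00120155, -0.00027626,
       -0.00138742,  0.00137835]), 'joint_torque': array([-7.63752141e-04, -6.22982883e+01,  2.39432277e-02, -3.90106630e+01,
       -6.09470112e-02,  3.14169761e-02,  5.70590657e-05]), 'ee_pos': array([0.14416589, 0.6081756 , 0.18289002]), 'eef_rot': array([ 1.16157446e-01,  9.93230811e-01,  6.38236293e-05, -1.55637933e-05]), 'ft_force': array([-0.46534049, -0.58333191, -0.24077235]), 'torque': array([-0.02813188, -0.03145064,  0.00082373]), 'grip_force': 0.0, 'width': 0.08663024290826311}
```

View pics/scene0.png

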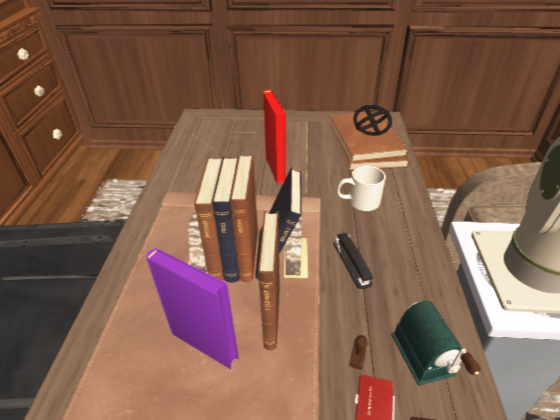

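View pics/top0.png

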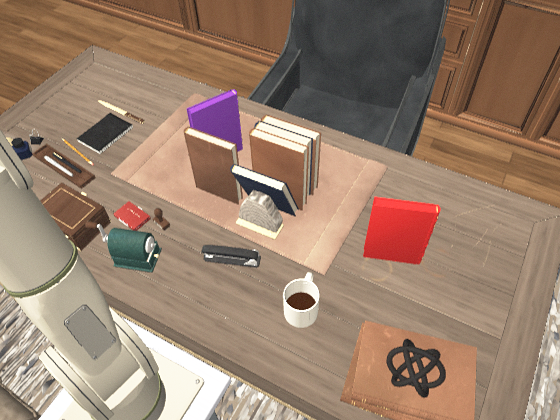

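The scene picture shows: row books with spines at (207..250, 235), the slumped book at (288,205) leaning on the near bookend (295,255), and the brown waiting book at (268,280). The top picture has the same waiting book at (212,165), with the stapler at (230,256), mug (300,300) and stamp (160,217).
Could be mistaken for the waiting book: the purple book, scene (193,305), and the red book, (275,135). The brown one at (268,280) matches the description. Next is a close crop to check that choice.

Run:
```python
from h import *
a=np.load('scene0.npz')['pixels'][145:360,185:320,::-1]; b=np.load('top0.npz')['pixels'][85:275,170:325,::-1]
a=cv2.resize(a,None,fx=2.7,fy=2.7,interpolation=cv2.INTER_CUBIC); b=cv2.resize(b,None,fx=2.8,fy=2.8,interpolation=cv2.INTER_CUBIC)
o=np.zeros((590,800,3),np.uint8); o[:a.shape[0],:a.shape[1]]=a; o[:b.shape[0],366:366+b.shape[1]]=b[:,:434]
cv2.imwrite('pics/crop1.png',o); print(a.shape,b.shape)
```

```text
(580, 364, 3) (532, 434, 3)
```

View pics/crop1.png

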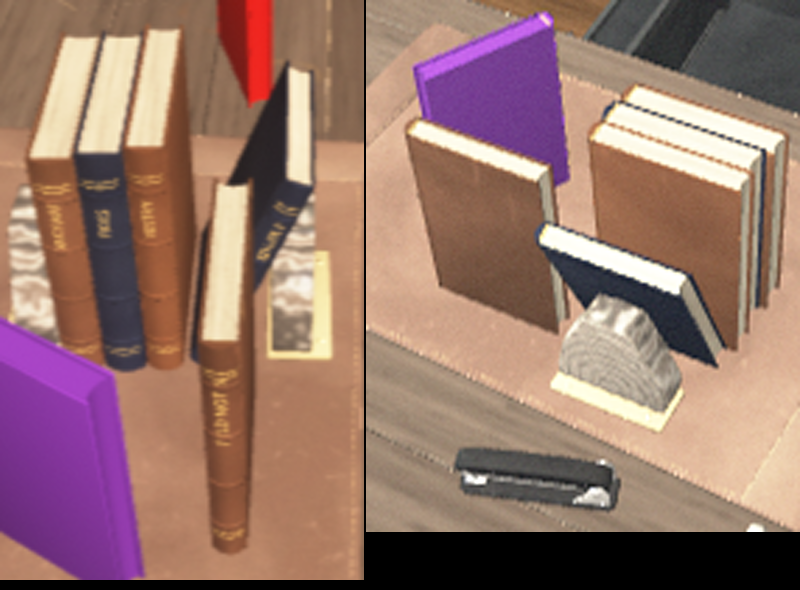

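Crop: the chosen book is brown with "FIELD NOTES" on its spine and stands alone at the gap, spine outward. The slumped blue book rests on the agate bookend, so the choice is confirmed.

Run:
```python
from h import *
S=np.load('scene0.npz');T=np.load('top0.npz')
s=lambda X,Y,z:ray(S,185+X/2.7,145+Y/2.7,z)
t=lambda X,Y,z:ray(T,170+(X-366)/2.8,85+Y/2.8,z)
for n,f,L in [('S row3',s,[(129,157,.236),(167,157,.236),(148,30,.236),(182,30,.236),(150,368,.004),(184,363,.004)]),
 ('S row1',s,[(30,158,.226),(75,158,.226),(62,37,.226),(98,37,.226)]),
 ('S wait',s,[(203,340,.226),(241,340,.226),(219,185,.226),(252,185,.226),(212,550,.004),(246,548,.004)]),
 ('S plate',s,[(270,357,.01),(331,357,.01),(328,252,.01)]),
 ('T wait',t,[(410,123,.226),(547,179,.226),(554,163,.226),(561,330,.004),(439,287,.004)]),
 ('T row3',t,[(593,131,.236),(743,185,.236),(749,168,.236),(736,350,.004)]),
 ('T plate',t,[(551,383,.010),(660,429,.010),(684,395,.010)]),
 ('T slump',t,[(538,240,.21),(680,285,.21),(690,270,.21),(718,365,.008)]),
 ('S slump',s,[(288,65,.21),(313,72,.21),(280,180,.21),(312,185,.21),(192,360,.004)])]:
    print(n,[f(*p)[:2].round(3).tolist() for p in L])
print('objs', 'stapler',ray(T,231,262,0).round(3),'mug',ray(T,300,320,0).round(3),'stamp',ray(T,160,226,0).round(3))
```

```text
S row3 [[0.662, 0.078], [0.636, 0.076], [0.67, -0.078], [0.643, -0.079], [0.666, 0.07], [0.639, 0.064]]
S row1 [[0.733, 0.07], [0.702, 0.069], [0.74, -0.08], [0.711, -0.081]]
S wait [[0.598, 0.227], [0.576, 0.226], [0.6, 0.092], [0.578, 0.091], [0.6, 0.231], [0.576, 0.228]]
S plate [[0.568, 0.059], [0.518, 0.056], [0.522, -0.066]]
T wait [[0.589, 0.228], [0.586, 0.075], [0.606, 0.08], [0.586, 0.081], [0.576, 0.225]]
T row3 [[0.65, 0.064], [0.652, -0.089], [0.674, -0.084], [0.646, -0.09]]
T plate [[0.52, 0.052], [0.522, -0.07], [0.569, -0.072]]
T slump [[0.531, 0.052], [0.543, -0.084], [0.562, -0.084], [0.618, -0.084]]
S slump [[0.56, -0.072], [0.54, -0.064], [0.56, 0.066], [0.538, 0.071], [0.632, 0.06]]
objs stapler [ 0.407 -0.001  0.   ] mug [ 0.346 -0.236  0.   ] stamp [0.415 0.237 0.   ]
```

Call:
{"method": "arm_command", "body": {"steps": [{"slide":[0.01,-0.02,0.04],"rot":[0,0,3.3],"grip":0},{"slide":[0.02,-0.035,0.03],"rot":[0,0,5],"grip":0},{"slide":[0.02,-0.04,0.03],"rot":[0,0,5],"grip":0},{"slide":[0.02,-0.045,0.02],"grip":0},{"slide":[0.02,-0.05,0],"grip":0},{"slide":[0.02,-0.05,0],"grip":0},{"slide":[0.02,-0.05,0],"grip":0},{"slide":[0.02,-0.05,0],"grip":0}]}}

```text
schema error: expected keys rot, slide, grip
```

Run:
```python
from h import *
S=np.load('scene0.npz');T=np.load('top0.npz')
p=S['pixels'].astype(int); m=((p[...,2]>140)&(p[...,0]>70)&(p[...,1]<90)).astype(np.uint8)
c=max(cv2.findContours(m,0,2)[0],key=cv2.contourArea); a=cv2.approxPolyDP(c,4,True)[:,0]
for u,v in a: print(u,v,ray(S,u,v,.004).round(3)[:2],ray(S,u,v,.2).round(3)[:2])
p=T['pixels'].astype(int); m=((p[...,2]>140)&(p[...,0]>70)&(p[...,1]<90)).astype(np.uint8)
c=max(cv2.findContours(m,0,2)[0],key=cv2.contourArea); a=cv2.approxPolyDP(c,4,True)[:,0]
for u,v in a: print('T',u,v,ray(T,u,v,.2).round(3)[:2])
```

```text
150 250 [ 0.897 -0.013] [0.797 0.168]
147 256 [0.898 0.006] [0.798 0.182]
157 250 [ 0.88  -0.014] [0.784 0.167]
147 258 [0.896 0.013] [0.796 0.187]
150 268 [0.88  0.043] [0.784 0.208]
229 366 [0.661 0.27 ] [0.626 0.372]
237 355 [0.649 0.247] [0.618 0.356]
226 284 [0.697 0.08 ] [0.653 0.235]
160 250 [ 0.873 -0.015] [0.779 0.167]
T 236 93 [0.801 0.206]
T 192 113 [0.671 0.269]
T 190 108 [0.686 0.286]
T 231 90 [0.806 0.226]
T 188 108 [0.683 0.291]
T 190 126 [0.625 0.244]
T 216 135 [0.628 0.162]
T 219 129 [0.652 0.168]
T 223 132 [0.647 0.152]
T 219 121 [0.678 0.185]
T 238 115 [0.723 0.151]
```

Call:
{"method": "arm_command", "body": {"steps": [{"slide":[0.01,-0.02,0.04],"rot":[0,0,3.3],"grip":1},{"slide":[0.02,-0.035,0.03],"rot":[0,0,5],"grip":1},{"slide":[0.02,-0.04,0.03],"rot":[0,0,5],"grip":1},{"slide":[0.02,-0.045,0.02],"rot":[0,0,0],"grip":1},{"slide":[0.02,-0.05,0],"rot":[0,0,0],"grip":1},{"slide":[0.02,-0.05,0],"rot":[0,0,0],"grip":1},{"slide":[0.02,-0.05,0],"rot":[0,0,0],"grip":1},{"slide":[0.02,-0.05,0],"rot":[0,0,0],"grip":1}]}}

```text
time: 1.8
ee_pos: [0.2947, 0.2664, 0.3031]
eef_rot: [0.0, 1.0, 0.0, 0.0]
ft_force: [1.9, -0.8, 0.5]
width: 0.0868
grip_force: 0.0
```

Call:
{"method": "arm_command", "body": {"steps": [{"slide":[0.03,-0.045,0],"rot":[0,0,0],"grip":1},{"slide":[0.03,-0.045,0],"rot":[0,0,0],"grip":1},{"slide":[0.03,-0.045,0],"rot":[0,0,0],"grip":1},{"slide":[0.03,-0.045,-0.02],"rot":[0,0,0],"grip":1},{"slide":[0.03,-0.045,-0.02],"rot":[0,0,0],"grip":1},{"slide":[0.02,-0.045,-0.03],"rot":[0,0,0],"grip":1},{"slide":[0,0,-0.03],"rot":[0,0,0],"grip":1},{"slide":[0,0,-0.02],"rot":[0,0,0],"grip":1}]}}

```text
time: 2.8
ee_pos: [0.4638, -0.0025, 0.1817]
eef_rot: [0.001, 1.0, -0.0, -0.0]
ft_force: [0.5, 0.2, -0.6]
width: 0.0871
grip_force: 0.0
```

Run:
```python
from h import *
c=eyes.camera('scene');d=eyes.camera('top')
a=cv2.resize(c['pixels'][130:370,180:400,::-1],None,fx=1.8,fy=1.8);b=cv2.resize(d['pixels'][85:325,120:330,::-1],None,fx=1.8,fy=1.8)
cv2.imwrite('pics/p2.png',np.hstack([a,b])); print(sensors.read_state()['ee_pos'],sensors.read_state()['ft_force'])
```

```text
[ 0.46297475 -0.00212625  0.18128679] [0.23220982 0.10851115 0.41214468]
```

View pics/p2.png

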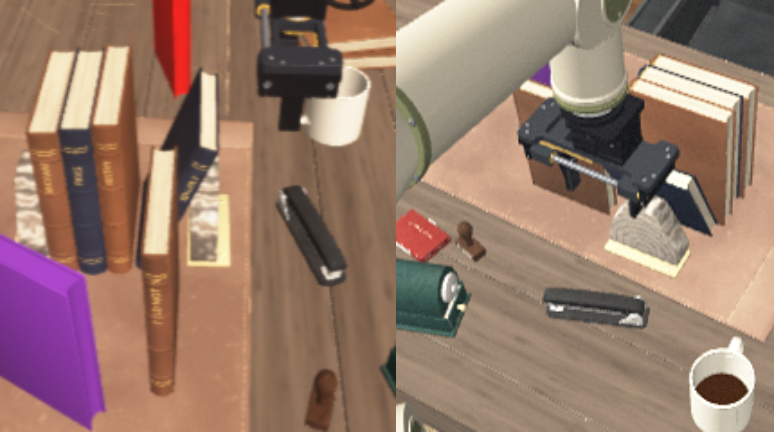

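The gripper stands short of the slumped book, its wide side along y (fingers at crop (290,110)). All objects are in place. Now the push in +x.

Call:
{"method": "arm_command", "body": {"steps": [{"slide":[0.02,-0.003,0],"rot":[0,0,0],"grip":1},{"slide":[0.02,0,0],"rot":[0,0,0],"grip":1},{"slide":[0.01,0,0],"rot":[0,0,0],"grip":1},{"slide":[0.01,0,0],"rot":[0,0,0],"grip":1},{"slide":[0.01,0,0],"rot":[0,0,0],"grip":1},{"slide":[0.01,0,0],"rot":[0,0,0],"grip":1},{"slide":[0.01,0,0],"rot":[0,0,0],"grip":1},{"slide":[0.01,0,0],"rot":[0,0,0],"grip":1}]}}

```text
time: 3.9
ee_pos: [0.5648, -0.0048, 0.1828]
eef_rot: [0.0, 1.0, 0.0, -0.0]
ft_force: [-0.7, 0.2, -0.4]
width: 0.0869
grip_force: 0.0
```

Call:
{"method": "arm_command", "body": {"steps": [{"slide":[0.006,0,0],"rot":[0,0,0],"grip":1},{"slide":[0.006,0,0],"rot":[0,0,0],"grip":1},{"slide":[0.006,0,0],"rot":[0,0,0],"grip":1},{"slide":[0.005,0,0],"rot":[0,0,0],"grip":1},{"slide":[0.004,0,0],"rot":[0,0,0],"grip":1},{"slide":[0.003,0,0],"rot":[0,0,0],"grip":1},{"slide":[0,0,0],"rot":[0,0,0],"grip":1},{"slide":[0,0,0],"rot":[0,0,0],"grip":1}]}}

```text
time: 4.9
ee_pos: [0.5941, -0.0049, 0.1829]
eef_rot: [0.0, 1.0, 0.0, -0.0]
ft_force: [0.0, 0.3, -0.2]
width: 0.0871
grip_force: 0.0
```

Run:
```python
from h import *
c=eyes.camera('scene');d=eyes.camera('top')
a=cv2.resize(c['pixels'][130:370,180:400,::-1],None,fx=1.8,fy=1.8);b=cv2.resize(d['pixels'][85:325,120:330,::-1],None,fx=1.8,fy=1.8)
cv2.imwrite('pics/p3.png',np.hstack([a,b])); print(sensors.read_state()['ee_pos'],sensors.read_state()['ft_force'])
```

```text
[ 0.59406699 -0.0048136   0.18289993] [-1.20455906  0.02658545 -0.3284426 ]
```

View pics/p3.png

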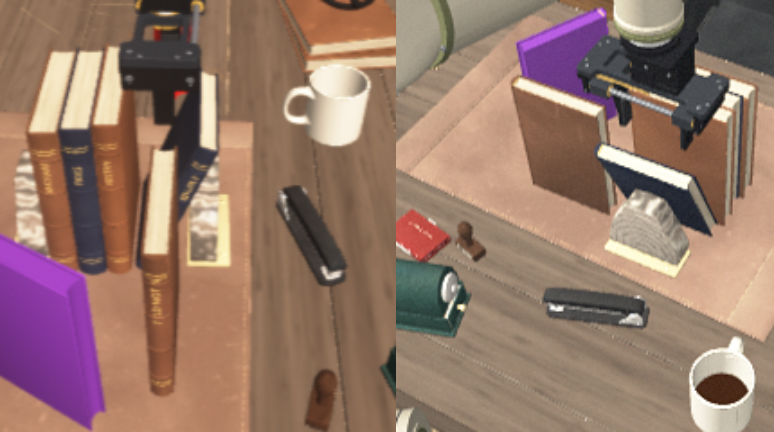

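The fingers are past the book's top, at crop (165,110), and the book has not moved, so they went over or beyond it. I'll triangulate its top corners.

Run:
```python
from h import *
S=np.load('scene0.npz');T=np.load('top0.npz')
P=lambda C:C['intrinsics']@np.linalg.inv(C['pose'])[:3]
s=lambda X,Y:np.array([185+X/2.7,145+Y/2.7]);t=lambda X,Y:np.array([170+(X-366)/2.8,85+Y/2.8])
for n,a,b in [('slump cover spine top',s(314,185),t(540,240)),('slump back spine top',s(282,181),t(549,226)),('cover fore top',s(313,72),t(680,290)),('back fore top',s(288,65),t(688,272)),
 ('row3 near spine top',s(167,157),t(593,131)),('row3 near fore top',s(182,30),t(743,185)),('wait near spine top',s(241,340),t(410,123)),('wait near fore top',s(252,185),t(547,179)),('plate',s(331,357),t(551,383))]:
    X=cv2.triangulatePoints(P(S),P(T),a.reshape(2,1),b.reshape(2,1))[:,0]; X=X[:3]/X[3]; print(n,X.round(3),(px(S,X)-a).round(1))
for q in [(.594,-.056,.183),(.594,.046,.183)]: print(((px(S,q)-[180,130])*1.8).round(), ((px(T,q)-[120,85])*1.8+[396,0]).round())
```

```text
slump cover spine top [0.538 0.057 0.199] [-0.8 -0.6]
slump back spine top [0.558 0.058 0.2  ] [0.6 0.4]
cover fore top [ 0.543 -0.082  0.2  ] [-1.4 -1. ]
back fore top [ 0.562 -0.081  0.205] [-0.7 -0.5]
row3 near spine top [0.645 0.065 0.234] [-3.9 -3. ]
row3 near fore top [ 0.649 -0.088  0.234] [-2.1 -1.7]
wait near spine top [0.581 0.225 0.23 ] [-3.5 -2.4]
wait near fore top [0.585 0.079 0.221] [-3.2 -2.4]
plate [0.52  0.053 0.008] [-0.8 -0.5]
[172.  96.] [688. 164.]
[165. 152.] [625. 139.]
```

Book top is at z≈0.20. The open finger tips sit about 20 mm above the TCP, so they passed over the book. I'll go back with shut fingers.

Call:
{"method": "arm_command", "body": {"steps": [{"slide":[0,0,0.04],"rot":[0,0,0],"grip":1},{"slide":[-0.04,0,0],"rot":[0,0,0],"grip":1},{"slide":[-0.05,0,0],"rot":[0,0,0],"grip":1},{"slide":[-0.045,-0.003,0],"rot":[0,0,0],"grip":0},{"slide":[0,0,0],"rot":[0,0,0],"grip":0},{"slide":[0,0,0],"rot":[0,0,0],"grip":0},{"slide":[0,0,-0.02],"rot":[0,0,0],"grip":0},{"slide":[0,0,-0.026],"rot":[0,0,0],"grip":0}]}}

```text
time: 6.0
ee_pos: [0.4604, -0.008, 0.1764]
eef_rot: [0.001, 1.0, -0.001, 0.0]
ft_force: [0.1, 0.7, -0.1]
width: 0.0448
grip_force: 0.0
```

Call:
{"method": "arm_command", "body": {"steps": [{"slide":[0.02,0,0],"rot":[0,0,0],"grip":0},{"slide":[0.02,0,0],"rot":[0,0,0],"grip":0},{"slide":[0.012,0,0],"rot":[0,0,0],"grip":0},{"slide":[0.01,0,0],"rot":[0,0,0],"grip":0},{"slide":[0.01,0,0],"rot":[0,0,0],"grip":0},{"slide":[0.01,0,0],"rot":[0,0,0],"grip":0},{"slide":[0.01,0,0],"rot":[0,0,0],"grip":0},{"slide":[0,0,0],"rot":[0,0,0],"grip":0}]}}

```text
time: 7.0
ee_pos: [0.5517, -0.008, 0.1768]
eef_rot: [0.0, 1.0, -0.0, -0.0]
ft_force: [-0.4, -0.2, -0.2]
width: 0.0004
grip_force: 0.0
```

```bash
cat > snap.py <<'E'
from h import *; import sys
c=eyes.camera('scene');d=eyes.camera('top')
a=cv2.resize(c['pixels'][130:370,180:400,::-1],None,fx=1.8,fy=1.8);b=cv2.resize(d['pixels'][85:325,120:330,::-1],None,fx=1.8,fy=1.8)
cv2.imwrite(f'pics/{sys.argv[1]}.png',np.hstack([a,b])); print(sensors.read_state()['ee_pos'],sensors.read_state()['ft_force'])
E
python3 snap.py p4
```

```text
[ 0.5510422  -0.00801682  0.1768393 ] [-0.04903799 -0.13146106 -0.32087244]
```

View pics/p4.png

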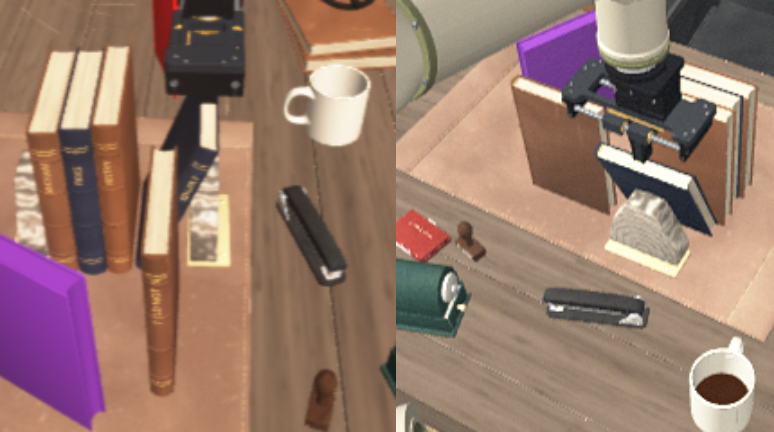

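The tip shows at crop (640,160), still above the book's top edge, and the book has not moved. I'll check the true tip height.

Run:
```python
from h import *
T=np.load('top0.npz')
for z in (.16,.177,.19,.2,.21,.22): print(z,((px(T,(.551,-.008,z))-[120,85])*1.8+[396,0]).round())
for q in [(.538,.057,.2),(.543,-.082,.2)]: print(((px(T,q)-[120,85])*1.8+[396,0]).round())
```

```text
0.16 [644. 183.]
0.177 [643. 176.]
0.19 [642. 169.]
0.2 [642. 165.]
0.21 [642. 160.]
0.22 [641. 155.]
[597. 155.]
[687. 188.]
```

Call:
{"method": "arm_command", "body": {"steps": [{"slide":[0,0,0.03],"rot":[0,0,0],"grip":0},{"slide":[-0.05,0,0],"rot":[0,0,0],"grip":0},{"slide":[-0.05,-0.01,0],"rot":[0,0,0],"grip":0},{"slide":[0,0,-0.01],"rot":[0,-10,0],"grip":0},{"slide":[0,0,-0.01],"rot":[0,-10,0],"grip":0},{"slide":[0,0,-0.02],"rot":[0,-10,0],"grip":0},{"slide":[0,0,-0.02],"rot":[0,-10,0],"grip":0},{"slide":[0,0,0],"rot":[0,0,0],"grip":0}]}}

```text
time: 8.1
ee_pos: [0.4483, -0.007, 0.181]
eef_rot: [-0.007, 0.975, 0.017, 0.223]
ft_force: [0.8, -1.6, -0.0]
width: 0.0003
grip_force: 0.0
```

Call:
{"method": "arm_command", "body": {"steps": [{"slide":[0.02,0,0],"rot":[0,0,0],"grip":0},{"slide":[0.02,0,0],"rot":[0,0,0],"grip":0},{"slide":[0.015,0,0],"rot":[0,0,0],"grip":0},{"slide":[0.01,0,0],"rot":[0,0,0],"grip":0},{"slide":[0.01,0,0],"rot":[0,0,0],"grip":0},{"slide":[0.01,0,0],"rot":[0,0,0],"grip":0},{"slide":[0.01,0,0],"rot":[0,0,0],"grip":0},{"slide":[0.01,0,0],"rot":[0,0,0],"grip":0}]}}

```text
time: 9.1
ee_pos: [0.5551, -0.0045, 0.182]
eef_rot: [-0.01, 0.974, 0.018, 0.224]
ft_force: [0.0, -1.4, 0.4]
width: 0.0001
grip_force: 0.0
```

Run:
```python
from h import *
s=sensors.read_state(); print(s['joint_positions'].round(3),s['ee_pos'])
T=eyes.camera('top'); W=eyes.camera('wrist'); print(W['pose'].round(3).tolist(), W['intrinsics'].round(0).tolist())
a=cv2.resize(T['pixels'][85:325,120:330,::-1],None,fx=1.75,fy=1.75); b=W['pixels'][:,130:540,::-1]
print(((px(T,s['ee_pos'])-[120,85])*1.75).round(), px(W,s['ee_pos']).round()-[130,0])
cv2.imwrite('pics/p5.png',np.hstack([a[:420,:],b[:420]])); print(a.shape)
```

```text
[-0.448 -0.214  0.34   2.108  0.105  0.785  1.434] [ 0.55506047 -0.0044993   0.18196648]
[[-0.028, 0.741, 0.67, 0.398], [0.999, -0.001, 0.043, -0.014], [0.032, 0.671, -0.741, 0.331], [0.0, 0.0, 0.0, 1.0]] [[316.0, 0.0, 279.0], [0.0, 316.0, 198.0], [0.0, 0.0, 1.0]]
[239. 166.] [149. 223.]
(420, 368, 3)
```

View pics/p5.png

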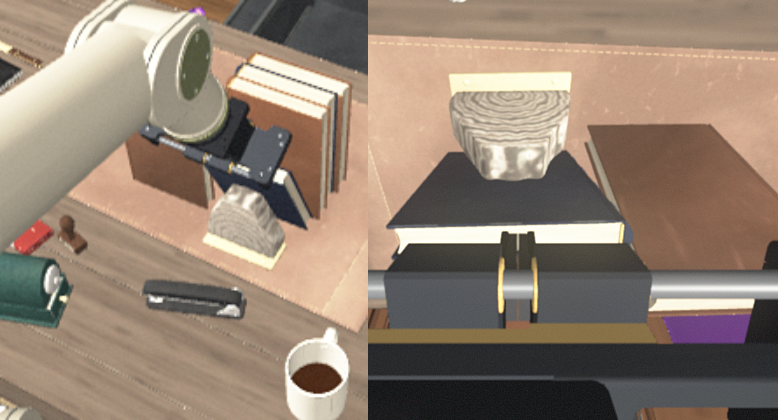

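Run:
```python
from h import *
W=eyes.camera('wrist')
for z in (.19,.2,.205,.214): print(z,[ray(W,u-238,v,z).round(3)[:2].tolist() for u,v in [(622,222),(388,226),(518,232),(518,250)]])
for n,q in [('cov spine top',(.538,.057,.2)),('cov fore',(.543,-.082,.2)),('plate',(.52,.053,.008)),('plate2',(.522,-.07,.01))]: print(n,px(W,q).round()+[238,0])
for z in (.16,.18,.2,.21,.22,.23): print(z,px(W,(.555,-.0045,z)).round()+[238,0])
```

```text
0.19 [[0.546, 0.063], [0.548, -0.088], [0.555, -0.004], [0.574, -0.004]]
0.2 [[0.535, 0.058], [0.538, -0.082], [0.544, -0.005], [0.561, -0.004]]
0.205 [[0.53, 0.055], [0.532, -0.08], [0.538, -0.005], [0.555, -0.005]]
0.214 [[0.52, 0.05], [0.523, -0.075], [0.528, -0.006], [0.544, -0.005]]
cov spine top [619. 225.]
cov fore [391. 232.]
plate [569.  76.]
plate2 [448.  77.]
0.16 [516. 202.]
0.18 [517. 221.]
0.2 [518. 244.]
0.21 [519. 257.]
0.22 [519. 270.]
0.23 [520. 285.]
```

The true finger tips are about 28 mm short of the reported TCP along the tool axis; the top and wrist views agree on this. The fingers just grazed over the book's top edge. I'll back off, tilt more and come in lower.

Call:
{"method": "arm_command", "body": {"steps": [{"slide":[-0.01,0,0.015],"rot":[0,0,0],"grip":0},{"slide":[-0.03,0,0],"rot":[0,0,0],"grip":0},{"slide":[-0.03,0,0],"rot":[0,0,0],"grip":0},{"slide":[-0.02,0,0],"rot":[0,-3,0],"grip":0},{"slide":[0,0,-0.005],"rot":[0,-4,0],"grip":0},{"slide":[0,0,-0.01],"rot":[0,-4,0],"grip":0},{"slide":[0,-0.003,-0.01],"rot":[0,-3,0],"grip":0},{"slide":[0,-0.003,-0.015],"rot":[0,0,0],"grip":0}]}}

```text
time: 10.25
ee_pos: [0.4746, -0.0083, 0.1619]
eef_rot: [-0.015, 0.952, 0.023, 0.305]
ft_force: [-1.4, -0.3, 0.3]
width: 0.0006
grip_force: 0.0
```

Call:
{"method": "arm_command", "body": {"steps": [{"slide":[0,-0.003,-0.006],"rot":[0,-2,0],"grip":0},{"slide":[0.01,0,-0.006],"rot":[0,-2,0],"grip":0},{"slide":[0.02,0,0],"rot":[0,0,0],"grip":0},{"slide":[0.02,0,0],"rot":[0,0,0],"grip":0},{"slide":[0.015,0,0],"rot":[0,0,0],"grip":0},{"slide":[0.01,0,0],"rot":[0,0,0],"grip":0},{"slide":[0.01,0,0],"rot":[0,0,0],"grip":0},{"slide":[0.006,0,0],"rot":[0,0,0],"grip":0}]}}

```text
time: 11.25
ee_pos: [0.5658, -0.0067, 0.1605]
eef_rot: [-0.018, 0.947, 0.025, 0.32]
ft_force: [-0.8, 0.2, -0.1]
width: 0.0001
grip_force: 0.2
```

```bash
cat > fs.py <<'E'
from h import *
f=[];
for i in range(3):
    c=eyes.camera('top'); s=sensors.read_state(); f.append(s['ft_force'])
print(s['time'],s['ee_pos'].round(4),np.mean(f,0).round(2))
print([([round(x) for x in d['bbox']],round(d['conf'],2)) for d in eyes.look_for('slumped_book',c)])
E
python3 fs.py
```

```text
11.4 [ 0.5654 -0.0067  0.1603] [-0.36  0.02 -0.25]
[]
```

Call:
{"method": "arm_command", "body": {"steps": [{"slide":[0.004,0,0],"rot":[0,0,0],"grip":0},{"slide":[0.004,0,0],"rot":[0,0,0],"grip":0},{"slide":[0.004,0,0],"rot":[0,0,0],"grip":0},{"slide":[0.004,0,0],"rot":[0,0,0],"grip":0},{"slide":[0.004,0,0],"rot":[0,0,0],"grip":0},{"slide":[0.002,0,0],"rot":[0,0,0],"grip":0},{"slide":[0,0,0],"rot":[0,0,0],"grip":0},{"slide":[0,0,0],"rot":[0,0,0],"grip":0}]}}

```text
time: 12.45
ee_pos: [0.5874, -0.0068, 0.1605]
eef_rot: [-0.018, 0.947, 0.025, 0.32]
ft_force: [-0.4, 0.4, 0.1]
width: 0.0003
grip_force: 0.1
```

Run:
```python
from h import *
f=[]
for i in range(3):
    c=eyes.camera('wrist'); s=sensors.read_state(); f.append(s['ft_force'])
print(s['time'],s['ee_pos'].round(4),np.mean(f,0).round(2))
T=eyes.camera('top')
a=cv2.resize(T['pixels'][85:325,120:330,::-1],None,fx=1.75,fy=1.75); b=c['pixels'][:,130:540,::-1]
cv2.imwrite('pics/p6.png',np.hstack([a[:420,:],b[:420]]))
```

```text
12.6 [ 0.5875 -0.0068  0.1606] [-0.05  0.01 -0.61]
```

View pics/p6.png

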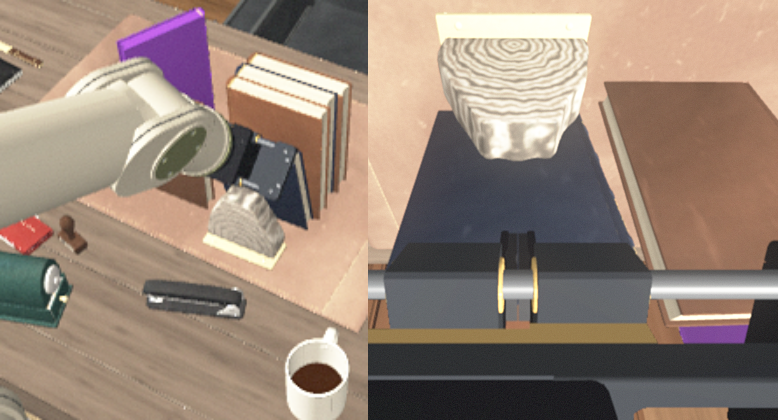

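Now the tips (518,232) are on the book's cover and it is rising off the bookend. I'll continue.

Call:
{"method": "arm_command", "body": {"steps": [{"slide":[0.004,0,0],"rot":[0,0,0],"grip":0},{"slide":[0.004,0,0],"rot":[0,0,0],"grip":0},{"slide":[0.004,0,0],"rot":[0,0,0],"grip":0},{"slide":[0.004,0,0],"rot":[0,0,0],"grip":0},{"slide":[0.004,0,0],"rot":[0,0,0],"grip":0},{"slide":[0.004,0,0],"rot":[0,0,0],"grip":0},{"slide":[0.003,0,0],"rot":[0,0,0],"grip":0},{"slide":[0.003,0,0],"rot":[0,0,0],"grip":0}]}}

```text
time: 13.65
ee_pos: [0.6177, -0.0067, 0.1605]
eef_rot: [-0.018, 0.947, 0.025, 0.32]
ft_force: [-0.6, -1.1, 0.1]
width: 0.0005
grip_force: 0.0
```

```bash
python3 fs.py
```

```text
13.8 [ 0.6176 -0.0067  0.1605] [-0.07 -0.1  -0.04]
[([249, 155, 298, 218], 0.79), ([155, 210, 167, 229], 0.22)]
```

Call:
{"method": "arm_command", "body": {"steps": [{"slide":[0.002,0,0],"rot":[0,0,0],"grip":0},{"slide":[0.002,0,0],"rot":[0,0,0],"grip":0},{"slide":[0.002,0,0],"rot":[0,0,0],"grip":0},{"slide":[0.002,0,0],"rot":[0,0,0],"grip":0},{"slide":[0.002,0,0],"rot":[0,0,0],"grip":0},{"slide":[0.001,0,0],"rot":[0,0,0],"grip":0},{"slide":[0,0,0],"rot":[0,0,0],"grip":0},{"slide":[0,0,0],"rot":[0,0,0],"grip":0}]}}

```text
time: 14.85
ee_pos: [0.6285, -0.0067, 0.1605]
eef_rot: [-0.018, 0.947, 0.025, 0.32]
ft_force: [0.1, -0.4, -0.4]
width: 0.0006
grip_force: 0.0
```

```bash
python3 fs.py
python3 - <<'E'
from h import *
c=eyes.camera('wrist');s=eyes.camera('scene')
a=cv2.resize(s['pixels'][130:360,200:340,::-1],None,fx=1.8,fy=1.8); b=c['pixels'][:,130:540,::-1]
np.savez('w.npz',**{k:c[k] for k in('pose','intrinsics')});np.savez('s.npz',**{k:s[k] for k in('pose','intrinsics')})
cv2.imwrite('pics/p7.png',np.hstack([a[:414],b[:414]]));print(a.shape)
E
```

```text
15.0 [ 0.6285 -0.0068  0.1606] [-0.11  0.11 -0.13]
[([248, 163, 300, 217], 0.61)]
(414, 252, 3)
```

View pics/p7.png

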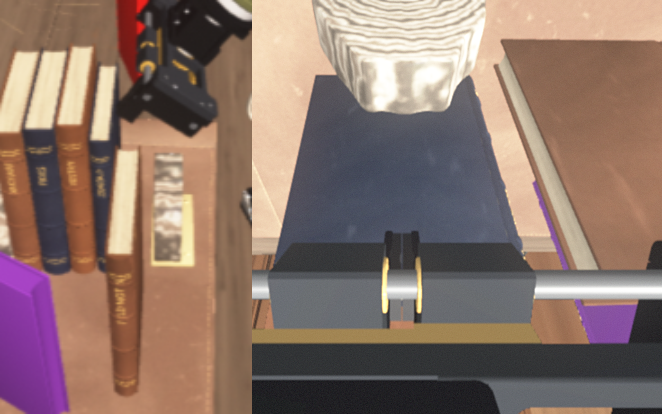

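The slumped book now stands next to row_book_3 in the scene view (spine at crop (100,200)). I'll nudge until contact force shows.

Call:
{"method": "arm_command", "body": {"steps": [{"slide":[0.002,0,0],"rot":[0,0,0],"grip":0},{"slide":[0.002,0,0],"rot":[0,0,0],"grip":0},{"slide":[0.001,0,0],"rot":[0,0,0],"grip":0},{"slide":[0,0,0],"rot":[0,0,0],"grip":0},{"slide":[0,0,0],"rot":[0,0,0],"grip":0},{"slide":[0,0,0],"rot":[0,0,0],"grip":0},{"slide":[0,0,0],"rot":[0,0,0],"grip":0},{"slide":[0,0,0],"rot":[0,0,0],"grip":0}]}}

```text
time: 16.15
ee_pos: [0.6335, -0.0068, 0.1606]
eef_rot: [-0.018, 0.947, 0.025, 0.32]
ft_force: [-1.0, -0.3, 0.5]
width: 0.0007
grip_force: 0.7
```

```bash
python3 fs.py
```

```text
16.3 [ 0.6335 -0.0068  0.1606] [-1.06  0.3   1.24]
[([248, 164, 296, 218], 0.56)]
```

Call:
{"method": "arm_command", "body": {"steps": [{"slide":[0.002,0,0],"rot":[0,0,0],"grip":0},{"slide":[0,0,0],"rot":[0,0,0],"grip":0},{"slide":[0,0,0],"rot":[0,0,0],"grip":0},{"slide":[-0.01,0,0],"rot":[0,0,0],"grip":0},{"slide":[-0.02,0,0.01],"rot":[0,0,0],"grip":0},{"slide":[-0.04,0,0.02],"rot":[0,0,0],"grip":0},{"slide":[-0.04,0,0.03],"rot":[0,0,0],"grip":0},{"slide":[-0.04,0,0.03],"rot":[0,0,0],"grip":0}]}}

```text
time: 17.35
ee_pos: [0.5122, -0.0077, 0.2369]
eef_rot: [-0.019, 0.947, 0.022, 0.321]
ft_force: [0.5, -0.9, 0.8]
width: 0.0005
grip_force: 0.0
```

Run:
```python
from h import *
c=eyes.camera('scene'); print(sensors.read_state()['ee_pos'],sensors.read_state()['joint_positions'].round(2))
for k in ['row_book_3','slumped_book','waiting_book','near_bookend']: print(k,[([round(x) for x in d['bbox']],round(d['conf'],2)) for d in eyes.look_for(k,c)])
a=cv2.resize(c['pixels'][145:345,185:315,::-1],None,fx=3,fy=3,interpolation=cv2.INTER_CUBIC)
cv2.imwrite('pics/p8.png',a); np.savez('s1.npz',**{k:c[k] for k in('pose','intrinsics')})
```

```text
[ 0.51253357 -0.00480031  0.2377256 ] [ 0.5  -0.48 -0.41  2.25 -0.44  0.72  1.93]
row_book_3 [([194, 159, 224, 280], 0.96), ([210, 160, 241, 283], 0.87), ([229, 154, 253, 282], 0.79), ([258, 213, 280, 349], 0.26), ([288, 216, 308, 275], 0.17)]
slumped_book [([249, 167, 262, 280], 0.8), ([184, 216, 206, 272], 0.27)]
waiting_book [([256, 212, 278, 349], 0.94), ([147, 248, 236, 368], 0.7)]
near_bookend [([283, 215, 308, 277], 0.62)]
```

View pics/p8.png

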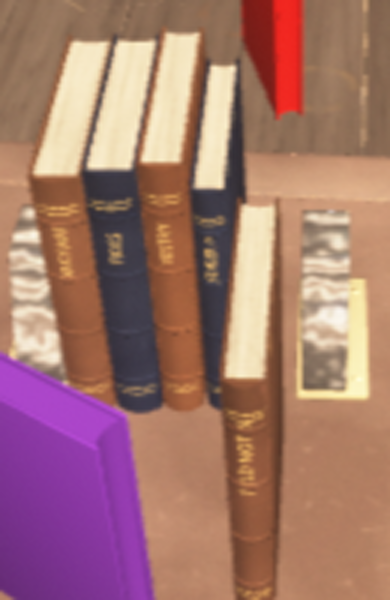

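The slumped book stands upright beside row_book_3 (spines at crop (170,300) and (210,300)). The waiting book's spine is at (248,480) and the gap runs up to the plate edge at (300,390). My picture views are used up, so from here I go by numbers. Next the arm moves over to the spine side.

Call:
{"method": "arm_command", "body": {"steps": [{"slide":[0,0,0.03],"rot":[0,5,0],"grip":0},{"slide":[0,0,0.03],"rot":[0,8,0],"grip":0},{"slide":[0,0,0.03],"rot":[0,8,0],"grip":0},{"slide":[0,0.02,0.02],"rot":[0,8,0],"grip":1},{"slide":[0,0.03,0.01],"rot":[0,8,0],"grip":1},{"slide":[0,0.03,0],"rot":[0,0,-8],"grip":1},{"slide":[0,0.04,0],"rot":[0,0,-8],"grip":1},{"slide":[0,0.04,0],"rot":[0,0,-8],"grip":1}]}}

```text
time: 18.6
ee_pos: [0.5136, 0.1552, 0.3527]
eef_rot: [0.199, 0.98, 0.03, 0.006]
ft_force: [0.5, -0.3, -0.3]
width: 0.0423
grip_force: 0.0
```

Call:
{"method": "arm_command", "body": {"steps": [{"slide":[0,0.03,0],"rot":[0,0,-9],"grip":1},{"slide":[0,0.03,0],"rot":[0,0,-9],"grip":1},{"slide":[0,0.03,0],"rot":[0,0,-9],"grip":1},{"slide":[0,0.03,0],"rot":[0,0,-9],"grip":1},{"slide":[0,0.03,0],"rot":[0,0,-9],"grip":1},{"slide":[0,0.02,0],"rot":[0,0,-9],"grip":1},{"slide":[0,0,0],"rot":[0,0,-9],"grip":1},{"slide":[0,0,0],"rot":[0,0,-3],"grip":1}]}}

```text
time: 19.6
ee_pos: [0.5136, 0.3245, 0.3523]
eef_rot: [0.699, 0.714, 0.019, 0.019]
ft_force: [0.0, -0.2, -0.3]
width: 0.0873
grip_force: 0.0
```

```bash
cat > st.py <<'E'
from h import *
from scipy.spatial.transform import Rotation as R
s=sensors.read_state(); M=R.from_quat(s['eef_rot']).as_matrix()
W=np.array([[1,0,0],[0,-np.sin(np.deg2rad(50)),0],[0,0,0]])
print(s['time'],s['ee_pos'].round(4),'y',M[:,1].round(3),'z',M[:,2].round(3),s['joint_positions'].round(2),s['width'])
a=np.deg2rad(50); z=np.array([0,-np.sin(a),-np.cos(a)]); y=np.array([1,0,0]); x=np.cross(y,z)
print('rotvec to goal deg',np.rad2deg(R.from_matrix(np.c_[x,y,z]@M.T).as_rotvec()).round(1))
E
python3 st.py
```

```text
19.6 [0.5136 0.3245 0.3523] y [0.998 0.021 0.053] z [ 0.053 -0.    -0.999] [-0.09  0.31 -0.76  1.21  0.25  1.66 -0.78] 0.08731284983327135
rotvec to goal deg [-49.9   2.3  -2.5]
```

Call:
{"method": "arm_command", "body": {"steps": [{"slide":[0.005,0,-0.01],"rot":[-7,0.3,-0.3],"grip":1},{"slide":[0.005,0,-0.01],"rot":[-7,0.3,-0.3],"grip":1},{"slide":[0.005,0,-0.01],"rot":[-7,0.3,-0.3],"grip":1},{"slide":[0.005,0,-0.01],"rot":[-7,0.3,-0.3],"grip":1},{"slide":[0.005,0,-0.01],"rot":[-7,0.3,-0.3],"grip":1},{"slide":[0,0,-0.01],"rot":[-7,0.3,-0.3],"grip":1},{"slide":[0,0,-0.01],"rot":[-8,0.3,-0.3],"grip":1},{"slide":[0,0,0],"rot":[0,0,0],"grip":1}]}}

```text
time: 20.6
ee_pos: [0.5387, 0.3191, 0.2769]
eef_rot: [0.656, 0.668, -0.255, 0.242]
ft_force: [-0.1, 0.3, -0.2]
width: 0.0867
grip_force: 0.0
```

```bash
python3 st.py
```

```text
20.6 [0.5387 0.3191 0.2769] y [ 1.     0.01  -0.023] z [-0.011 -0.658 -0.753] [-0.92  0.74  0.1   0.88  0.44  2.06 -0.71] 0.08667563404585595
rotvec to goal deg [-8.8 -1.4 -0.5]
```

Call:
{"method": "arm_command", "body": {"steps": [{"slide":[0,-0.005,-0.03],"rot":[0,0,0],"grip":1},{"slide":[0,-0.005,-0.03],"rot":[0,0,0],"grip":1},{"slide":[0,-0.005,-0.03],"rot":[0,0,0],"grip":1},{"slide":[0,-0.005,-0.03],"rot":[0,0,0],"grip":1},{"slide":[0,-0.005,-0.03],"rot":[0,0,0],"grip":1},{"slide":[0,-0.005,-0.03],"rot":[0,0,0],"grip":1},{"slide":[0,0,-0.025],"rot":[0,0,0],"grip":1},{"slide":[0,0,-0.01],"rot":[0,0,0],"grip":1}]}}

```text
time: 21.6
ee_pos: [0.5376, 0.29, 0.0641]
eef_rot: [0.656, 0.669, -0.252, 0.241]
ft_force: [0.4, -0.1, -0.2]
width: 0.087
grip_force: 0.0
```

```bash
python3 st.py
```

```text
21.6 [0.5376 0.29   0.0641] y [ 1.     0.011 -0.022] z [-0.009 -0.653 -0.757] [-0.89  0.81  0.07  1.21  0.4   1.69 -0.88] 0.08699316216152209
rotvec to goal deg [-9.2 -1.3 -0.5]
```

Call:
{"method": "arm_command", "body": {"steps": [{"slide":[0.001,0,-0.005],"rot":[-4,-0.7,-0.3],"grip":1},{"slide":[0.001,0,-0.005],"rot":[-5,-0.6,-0.2],"grip":1},{"slide":[0,-0.01,-0.005],"rot":[0,0,0],"grip":1},{"slide":[0,-0.015,-0.004],"rot":[0,0,0],"grip":1},{"slide":[0,-0.015,0],"rot":[0,0,0],"grip":1},{"slide":[0,-0.01,0],"rot":[0,0,0],"grip":1},{"slide":[0,-0.01,0],"rot":[0,0,0],"grip":1},{"slide":[0,0,0],"rot":[0,0,0],"grip":1}]}}

```text
time: 22.6
ee_pos: [0.5405, 0.2294, 0.0474]
eef_rot: [0.642, 0.641, -0.297, 0.299]
ft_force: [0.2, -0.1, 0.6]
width: 0.0874
grip_force: 0.0
```

```bash
python3 st.py
python3 - <<'E'
from h import *
s=sensors.read_state();print(s['ft_force'])
for n in ['wrist','scene','top']:
    c=eyes.camera(n)
    print(n,[([round(x) for x in d['bbox']],round(d['conf'],2)) for d in eyes.look_for('waiting_book',c)])
    if n!='top':
        p=s['ee_pos']+[.051,.018,.02]; print('finger px',px(c,p).round(), 'spine px',px(c,(.59,.228,.08)).round(),px(c,(.577,.228,.08)).round(),px(c,(.603,.228,.08)).round())
    cv2.imwrite(f'pics/n_{n}.png',c['pixels'][:,:,::-1])
E
```

```text
22.6 [0.5405 0.2294 0.0474] y [1.    0.001 0.004] z [ 0.003 -0.764 -0.645] [-0.91  0.85  0.12  1.28  0.48  1.69 -0.92] 0.08740479581160623
rotvec to goal deg [-0.2  0.2 -0. ]
[ 0.19178416 -0.08117063  0.55790722]
wrist [([312, 167, 377, 330], 0.93), ([299, 294, 317, 328], 0.88), ([437, 134, 560, 249], 0.74), ([263, 239, 301, 330], 0.66)]
finger px [365. 244.] spine px [357. 271.] [337. 271.] [377. 271.]
scene [([148, 250, 234, 368], 0.88), ([256, 212, 281, 350], 0.78), ([265, 92, 285, 180], 0.66)]
finger px [266. 338.] spine px [268. 325.] [275. 325.] [261. 325.]
top [([183, 129, 245, 204], 0.85), ([364, 199, 442, 263], 0.69), ([188, 92, 244, 153], 0.65)]
```

Call:
{"method": "arm_command", "body": {"steps": [{"slide":[0,-0.006,0],"rot":[0,0,0],"grip":1},{"slide":[0,-0.006,0],"rot":[0,0,0],"grip":1},{"slide":[0,-0.006,0],"rot":[0,0,0],"grip":1},{"slide":[0,-0.006,0],"rot":[0,0,0],"grip":1},{"slide":[0,-0.006,0],"rot":[0,0,0],"grip":1},{"slide":[0,-0.006,0],"rot":[0,0,0],"grip":1},{"slide":[0,-0.006,0],"rot":[0,0,0],"grip":1},{"slide":[0,-0.006,0],"rot":[0,0,0],"grip":1}]}}

```text
time: 23.9
ee_pos: [0.5402, 0.1818, 0.047]
eef_rot: [0.641, 0.641, -0.297, 0.299]
ft_force: [0.9, 3.1, -0.0]
width: 0.0873
grip_force: 1.6
```

```bash
cat > meas.py <<'E'
from h import *
s=sensors.read_state();print(s['time'],s['ee_pos'].round(4),s['ft_force'].round(2))
for n in ['scene','top']:
    c=eyes.camera(n); cv2.imwrite(f'pics/m_{n}.png',c['pixels'][:,:,::-1])
    for k in ['waiting_book','slumped_book','row_book_3']: print(n,k,[([round(x,1) for x in d['bbox']],round(d['conf'],2)) for d in eyes.look_for(k,c)])
E
python3 meas.py
```

```text
23.9 [0.5402 0.1818 0.047 ] [ 0.89  3.13 -0.04]
scene waiting_book [([260.8, 88.5, 283.5, 184.8], 0.86), ([257.5, 203.1, 279.3, 335.5], 0.74), ([146.9, 248.0, 233.7, 368.8], 0.73)]
scene slumped_book [([250.1, 168.0, 268.8, 281.3], 0.86)]
scene row_book_3 [([192.9, 159.6, 221.3, 279.6], 0.79), ([229.3, 151.8, 255.7, 277.2], 0.76), ([211.9, 155.7, 238.8, 283.2], 0.63)]
top waiting_book [([365.4, 199.4, 440.2, 264.4], 0.98), ([191.4, 128.1, 249.9, 204.8], 0.83), ([184.9, 92.4, 241.5, 145.9], 0.78), ([151.4, 211.9, 167.7, 230.3], 0.46)]
top slumped_book [([244.5, 145.0, 296.5, 217.3], 0.57)]
top row_book_3 [([248.3, 130.6, 308.5, 213.1], 0.97), ([255.0, 119.7, 316.2, 195.4], 0.7), ([262.2, 112.7, 321.6, 191.6], 0.57)]
```

Call:
{"method": "arm_command", "body": {"steps": [{"slide":[0,-0.008,0],"rot":[0,0,0],"grip":1},{"slide":[0,-0.008,0],"rot":[0,0,0],"grip":1},{"slide":[0,-0.008,0],"rot":[0,0,0],"grip":1},{"slide":[0,-0.008,0],"rot":[0,0,0],"grip":1},{"slide":[0,-0.008,0],"rot":[0,0,0],"grip":1},{"slide":[0,-0.008,0],"rot":[0,0,0],"grip":1},{"slide":[0,-0.008,0],"rot":[0,0,0],"grip":1},{"slide":[0,-0.004,0],"rot":[0,0,0],"grip":1}]}}

```text
time: 25.3
ee_pos: [0.5402, 0.1214, 0.047]
eef_rot: [0.641, 0.641, -0.297, 0.299]
ft_force: [-0.3, 2.9, -1.2]
width: 0.0871
grip_force: 1.3
```

```bash
python3 meas.py; python3 st.py
```

```text
25.3 [0.5402 0.1214 0.047 ] [-0.27  2.95 -1.24]
scene waiting_book [([260.8, 89.4, 284.7, 180.9], 0.9), ([149.4, 247.8, 236.2, 368.4], 0.84)]
scene slumped_book [([250.1, 165.9, 263.9, 280.6], 0.96)]
scene row_book_3 [([193.9, 161.2, 222.3, 278.1], 0.81), ([210.3, 159.4, 241.1, 284.0], 0.81), ([229.9, 152.5, 256.2, 279.9], 0.7)]
top waiting_book [([213.4, 138.9, 269.4, 208.9], 0.81), ([185.7, 93.3, 243.5, 165.6], 0.68), ([362.2, 198.7, 439.0, 263.4], 0.62)]
top slumped_book [([244.0, 142.5, 301.2, 217.5], 0.85)]
top row_book_3 [([261.1, 115.0, 319.3, 192.1], 0.97), ([248.7, 129.1, 310.0, 214.4], 0.87), ([257.7, 119.5, 313.6, 197.8], 0.71)]
25.7 [0.5402 0.122  0.047 ] y [1.    0.002 0.003] z [ 0.003 -0.765 -0.644] [-0.83  0.72  0.15  1.52  0.54  1.54 -0.89] 0.08731199025335035
rotvec to goal deg [-0.1  0.2 -0.1]
```

Call:
{"method": "arm_command", "body": {"steps": [{"slide":[0,-0.008,0],"rot":[0,0,0],"grip":1},{"slide":[0,-0.008,0],"rot":[0,0,0],"grip":1},{"slide":[0,-0.008,0],"rot":[0,0,0],"grip":1},{"slide":[0,-0.008,0],"rot":[0,0,0],"grip":1},{"slide":[0,-0.006,0],"rot":[0,0,0],"grip":1},{"slide":[0,-0.006,0],"rot":[0,0,0],"grip":1},{"slide":[0,-0.004,0],"rot":[0,0,0],"grip":1},{"slide":[0,0,0],"rot":[0,0,0],"grip":1}]}}

```text
time: 26.7
ee_pos: [0.5401, 0.0736, 0.047]
eef_rot: [0.641, 0.641, -0.297, 0.299]
ft_force: [0.3, 0.8, 0.2]
width: 0.0873
grip_force: 0.4
```

```bash
python3 meas.py
```

```text
26.7 [0.5401 0.0736 0.047 ] [0.33 0.81 0.2 ]
scene waiting_book [([150.2, 249.4, 234.9, 368.5], 0.9), ([262.4, 168.9, 282.0, 265.2], 0.89), ([261.8, 88.4, 284.9, 181.2], 0.71), ([187.6, 215.4, 204.1, 270.4], 0.45)]
scene slumped_book [([246.4, 168.0, 262.2, 264.3], 0.7)]
scene row_book_3 [([212.8, 157.7, 241.4, 287.2], 0.92), ([229.1, 154.0, 256.7, 278.8], 0.81), ([192.2, 158.9, 222.9, 276.2], 0.75)]
top waiting_book [([187.5, 91.1, 243.6, 158.5], 0.78), ([362.2, 198.7, 438.8, 267.3], 0.76), ([229.6, 142.6, 285.2, 216.4], 0.6), ([153.2, 209.1, 169.4, 230.9], 0.34)]
top slumped_book [([243.6, 143.5, 297.8, 217.7], 0.73)]
top row_book_3 [([256.3, 119.6, 315.3, 195.0], 0.71)]
```

Call:
{"method": "arm_command", "body": {"steps": [{"slide":[0,-0.003,0],"rot":[0,0,0],"grip":1},{"slide":[0,-0.003,0],"rot":[0,0,0],"grip":1},{"slide":[0,-0.002,0],"rot":[0,0,0],"grip":1},{"slide":[0,0,0],"rot":[0,0,0],"grip":1},{"slide":[0,0.02,0],"rot":[0,0,0],"grip":1},{"slide":[0,0.05,0],"rot":[0,0,0],"grip":1},{"slide":[0,0.05,0],"rot":[0,0,0],"grip":1},{"slide":[0,0.05,0],"rot":[0,0,0],"grip":1}]}}

```text
time: 28.1
ee_pos: [0.5396, 0.2388, 0.0468]
eef_rot: [0.641, 0.642, -0.297, 0.299]
ft_force: [0.5, -0.1, -0.6]
width: 0.0871
grip_force: 0.0
```

```bash
python3 meas.py
python3 - <<'E'
from h import *
# vertical profiles down the spines in the scene view: compare page/spine boundary and foot
c=eyes.camera('scene'); p=c['pixels'].astype(int); np.savez('sF.npz',**{k:c[k] for k in('pose','intrinsics','pixels')})
for y in (.09,.08,.07,.06): print(y,'wait top',px(c,(.59,y,.226)).round(1),'row3 top',px(c,(.653,y,.236)).round(1),'foot',px(c,(.59,y,.004)).round(1),px(c,(.653,y,.004)).round(1))
E
```

```text
28.1 [0.5396 0.2388 0.0468] [ 0.49 -0.14 -0.55]
scene waiting_book [([148.2, 246.9, 235.9, 365.5], 0.74), ([263.4, 166.9, 279.8, 291.7], 0.65), ([261.6, 89.9, 286.2, 178.9], 0.65)]
scene slumped_book [([249.7, 169.0, 266.1, 283.9], 0.68)]
scene row_book_3 [([227.5, 152.4, 255.3, 282.3], 0.93), ([195.1, 158.0, 222.0, 278.6], 0.88), ([210.1, 158.5, 241.2, 282.5], 0.77)]
top waiting_book [([229.2, 144.1, 288.2, 220.1], 0.9), ([186.2, 91.9, 244.0, 169.2], 0.82), ([363.0, 196.6, 439.2, 264.6], 0.79)]
top slumped_book [([244.8, 144.6, 298.5, 217.9], 0.94)]
top row_book_3 [([255.2, 119.4, 320.0, 196.3], 0.93), ([261.3, 114.6, 320.1, 188.8], 0.87), ([246.2, 130.7, 311.4, 211.1], 0.63)]
0.09 wait top [271.7 213. ] row3 top [236.7 207.7] foot [274.1 289.8] [245.3 288.6]
0.08 wait top [272.1 209.4] row3 top [237.5 204.1] foot [274.4 286.2] [245.9 285. ]
0.07 wait top [272.5 205.9] row3 top [238.3 200.7] foot [274.7 282.6] [246.4 281.4]
0.06 wait top [272.9 202.4] row3 top [239.  197.2] foot [275.  279.1] [247.  277.9]
```

Run:
```python
from h import *
F=np.load('sF.npz'); c=F; g=cv2.GaussianBlur(cv2.cvtColor(F['pixels'],cv2.COLOR_RGB2GRAY),(3,3),0).astype(float)
for n,H in [('wait',.226),('row3',.236),('row2',.232),('slump',.214)]:
    for x in {'wait':(.583,.587,.591,.595,.599),'row3':(.643,.648,.653,.658),'row2':(.675,.68,.685,.69),'slump':(.616,.621,.625,.63)}[n]:
        ys=np.arange(.11,.03,-.0005); P=np.array([px(c,(x,y,H)) for y in ys]).astype(np.float32)
        v=cv2.remap(g.astype(np.float32),P[:,:1],P[:,1:],1)[:,0]; d=np.diff(v[::4]); i=d.argmax(); print(n,x,'edge y',ys[::4][i].round(4)-.001,'step',d[i].round(0),v[0].round(),v[-1].round())
print('row across waiting top (y=.03):')
for y in (.04,-.05):
    xs=np.arange(.56,.68,.003); P=np.array([px(c,(x,y,.226)) for x in xs]).astype(np.float32)
    print(y,[(round(float(a),3),int(b)) for a,b in zip(xs,cv2.remap(g.astype(np.float32),P[:,:1],P[:,1:],1)[:,0])])
```

```text
wait 0.583 edge y 0.083 step 36.0 100.0 205.0
wait 0.587 edge y 0.083 step 38.0 91.0 214.0
wait 0.591 edge y 0.083 step 40.0 84.0 215.0
wait 0.595 edge y 0.083 step 39.0 75.0 212.0
wait 0.599 edge y 0.083 step 27.0 53.0 174.0
row3 0.643 edge y 0.063 step 21.0 95.0 146.0
row3 0.648 edge y 0.063 step 30.0 91.0 213.0
row3 0.653 edge y 0.065 step 29.0 84.0 212.0
row3 0.658 edge y 0.065 step 28.0 70.0 218.0
row2 0.675 edge y 0.069 step 38.0 54.0 181.0
row2 0.68 edge y 0.069 step 39.0 53.0 218.0
row2 0.685 edge y 0.069 step 37.0 49.0 214.0
row2 0.69 edge y 0.069 step 40.0 54.0 212.0
slump 0.616 edge y 0.063 step 24.0 73.0 111.0
slump 0.621 edge y 0.063 step 42.0 87.0 215.0
slump 0.625 edge y 0.063 step 40.0 54.0 220.0
slump 0.63 edge y 0.063 step 43.0 74.0 218.0
row across waiting top (y=.03):
0.04 [(0.56, 120), (0.563, 120), (0.566, 118), (0.569, 117), (0.572, 111), (0.575, 92), (0.578, 106), (0.581, 179), (0.584, 212), (0.587, 214), (0.59, 217), (0.593, 218), (0.596, 206), (0.599, 165), (0.602, 103), (0.605, 66), (0.608, 47), (0.611, 53), (0.614, 103), (0.617, 185), (0.62, 217), (0.623, 219), (0.626, 221), (0.629, 211), (0.632, 161), (0.635, 89), (0.638, 74), (0.641, 88), (0.644, 136), (0.647, 199), (0.65, 210), (0.653, 209), (0.656, 215), (0.659, 215), (0.662, 214), (0.665, 217), (0.668, 198), (0.671, 137), (0.674, 128), (0.677, 194)]
-0.05 [(0.56, 112), (0.563, 108), (0.566, 108), (0.569, 108), (0.572, 98), (0.575, 86), (0.578, 93), (0.581, 123), (0.584, 160), (0.587, 169), (0.59, 161), (0.593, 156), (0.596, 159), (0.599, 160), (0.602, 132), (0.605, 104), (0.608, 106), (0.611, 105), (0.614, 94), (0.617, 118), (0.62, 184), (0.623, 207), (0.626, 208), (0.629, 213), (0.632, 210), (0.635, 163), (0.638, 89), (0.641, 72), (0.644, 86), (0.647, 137), (0.65, 199), (0.653, 217), (0.656, 218), (0.659, 215), (0.662, 211), (0.665, 212), (0.668, 213), (0.671, 186), (0.674, 130), (0.677, 133)]
```

Run:
```python
from h import *
for f in ('scene0.npz','sF.npz'):
    F=np.load(f); g=cv2.cvtColor(F['pixels'],cv2.COLOR_RGB2GRAY).astype(np.float32)
    for n,x,H,r in [('wait',.59,.226,(.27,.05)),('row3',.653,.236,(.11,.03))]:
        ys=np.arange(*r,-.001); P=np.array([px(F,(x,y,H)) for y in ys]).astype(np.float32); v=cv2.remap(g,P[:,:1],P[:,1:],1)[:,0]
        i=np.where(v>150)[0][0]; print(f,n,'page edge',ys[i].round(4), v[max(0,i-14):i+4:2].astype(int))
        ys=np.arange(r[0]+.03,r[1]-.0,-.001); P=np.array([px(F,(x,y,.004)) for y in ys]).astype(np.float32); v=cv2.remap(g,P[:,:1],P[:,1:],1)[:,0]
        print('  foot scan',[(round(float(a),3),int(b)) for a,b in zip(ys[::3],v[::3]) if a>(.2 if f[0:2]=='sc' and n=='wait' else .055) and a<(.25 if f[0:2]=='sc' and n=='wait' else .11)])
```

```text
scene0.npz wait page edge 0.226 [ 84  85  86  90  97 103 125 188 227]
  foot scan [(0.249, 152), (0.246, 150), (0.243, 149), (0.24, 148), (0.237, 147), (0.234, 136), (0.231, 101), (0.228, 97), (0.225, 96), (0.222, 113), (0.219, 125), (0.216, 118), (0.213, 101), (0.21, 111), (0.207, 105), (0.204, 104), (0.201, 103)]
scene0.npz row3 page edge 0.065 [ 95  95  96  98 102 108 125 155 204]
  foot scan [(0.11, 136), (0.107, 136), (0.104, 137), (0.101, 137), (0.098, 138), (0.095, 139), (0.092, 139), (0.089, 139), (0.086, 138), (0.083, 138), (0.08, 139), (0.077, 138), (0.074, 136), (0.071, 126), (0.068, 111), (0.065, 111), (0.062, 113), (0.059, 113), (0.056, 115)]
sF.npz wait page edge 0.083 [ 78  79  79  83  88  95 114 167 213]
  foot scan [(0.108, 122), (0.105, 122), (0.102, 123), (0.099, 124), (0.096, 124), (0.093, 122), (0.09, 111), (0.087, 92), (0.084, 89), (0.081, 89), (0.078, 87), (0.075, 93), (0.072, 127), (0.069, 131), (0.066, 104), (0.063, 95), (0.06, 107), (0.057, 98)]
sF.npz row3 page edge 0.064 [ 88  88  89  93  97 103 129 168 211]
  foot scan [(0.11, 125), (0.107, 125), (0.104, 126), (0.101, 127), (0.098, 127), (0.095, 128), (0.092, 127), (0.089, 127), (0.086, 127), (0.083, 127), (0.08, 129), (0.077, 127), (0.074, 124), (0.071, 115), (0.068, 102), (0.065, 102), (0.062, 104), (0.059, 103), (0.056, 105)]
```

Call:
{"method": "arm_command", "body": {"steps": [{"slide":[0,-0.04,0],"rot":[0,0,0],"grip":1},{"slide":[0,-0.04,0],"rot":[0,0,0],"grip":1},{"slide":[0,-0.04,0],"rot":[0,0,0],"grip":1},{"slide":[0,-0.03,0],"rot":[0,0,0],"grip":1},{"slide":[0,-0.01,0],"rot":[0,0,0],"grip":1},{"slide":[0,-0.004,0],"rot":[0,0,0],"grip":1},{"slide":[0,0,0],"rot":[0,0,0],"grip":1},{"slide":[0,0,0],"rot":[0,0,0],"grip":1}]}}

```text
time: 29.55
ee_pos: [0.5403, 0.0734, 0.0467]
eef_rot: [0.641, 0.642, -0.296, 0.299]
ft_force: [-0.7, -0.2, 0.8]
width: 0.0868
grip_force: 0.0
```

Call:
{"method": "arm_command", "body": {"steps": [{"slide":[0,-0.005,0],"rot":[0,0,0],"grip":1},{"slide":[0,-0.005,0],"rot":[0,0,0],"grip":1},{"slide":[0,-0.005,0],"rot":[0,0,0],"grip":1},{"slide":[0,-0.004,0],"rot":[0,0,0],"grip":1},{"slide":[0,-0.004,0],"rot":[0,0,0],"grip":1},{"slide":[0,-0.0025,0],"rot":[0,0,0],"grip":1},{"slide":[0,0,0],"rot":[0,0,0],"grip":1},{"slide":[0,0,0],"rot":[0,0,0],"grip":1}]}}

```text
time: 30.55
ee_pos: [0.5402, 0.0464, 0.047]
eef_rot: [0.641, 0.641, -0.297, 0.299]
ft_force: [-0.4, 0.3, -0.6]
width: 0.087
grip_force: 0.4
```

Call:
{"method": "arm_command", "body": {"steps": [{"slide":[0,0.01,0],"rot":[0,0,0],"grip":1},{"slide":[0,0.03,0],"rot":[0,0,0],"grip":1},{"slide":[0,0.05,0],"rot":[0,0,0],"grip":1},{"slide":[0,0.05,0],"rot":[0,0,0],"grip":1},{"slide":[0,0.05,0],"rot":[0,0,0],"grip":1},{"slide":[0,0,0],"rot":[0,0,0],"grip":1},{"slide":[0,0,0],"rot":[0,0,0],"grip":1},{"slide":[0,0,0],"rot":[0,0,0],"grip":1}]}}

```text
time: 31.55
ee_pos: [0.5405, 0.2353, 0.0473]
eef_rot: [0.641, 0.641, -0.297, 0.3]
ft_force: [-0.4, -0.6, 0.2]
width: 0.0869
grip_force: 0.0
```

```bash
cat > fin.py <<'E'
from h import *
F=eyes.camera('scene'); g=cv2.cvtColor(F['pixels'],cv2.COLOR_RGB2GRAY).astype(np.float32)
def prof(pts): P=np.array([px(F,p) for p in pts]).astype(np.float32); return cv2.remap(g,P[:,:1],P[:,1:],1)[:,0]
for n,x,H in [('wait',.59,.226),('row3',.653,.236)]:
    ys=np.arange(.11,.03,-.001); v=prof([(x,y,H) for y in ys]); print(n,'page edge',ys[np.where(v>150)[0][0]].round(4))
    print('  foot',[(round(float(a),3),int(b)) for a,b in zip(ys[:60:3],prof([(x,y,.004) for y in ys])[:60:3])])
xs=np.arange(.565,.68,.001)
for n,H in [('wait',.226),('slump',.214),('row3',.236)]:
    for y in (.05,-.06):
        v=prof([(x,y,H) for x in xs])>150; e=np.where(np.diff(v.astype(int)))[0]; print(n,y,'page x edges',xs[e].round(3))
c=eyes.camera('top')
for k in ['stapler','mug','rubber_stamp','waiting_book','slumped_book']: print(k,[([round(x) for x in d['bbox']],round(d['conf'],2)) for d in eyes.look_for(k,c)][:3])
E
python3 fin.py
```

```text
wait page edge 0.063
  foot [(0.11, 123), (0.107, 123), (0.104, 123), (0.101, 123), (0.098, 124), (0.095, 124), (0.092, 125), (0.089, 124), (0.086, 123), (0.083, 123), (0.08, 123), (0.077, 122), (0.074, 122), (0.071, 118), (0.068, 94), (0.065, 89), (0.062, 88), (0.059, 87), (0.056, 88), (0.053, 106)]
row3 page edge 0.064
  foot [(0.11, 125), (0.107, 126), (0.104, 126), (0.101, 127), (0.098, 127), (0.095, 128), (0.092, 128), (0.089, 128), (0.086, 127), (0.083, 128), (0.08, 128), (0.077, 127), (0.074, 125), (0.071, 116), (0.068, 102), (0.065, 102), (0.062, 103), (0.059, 104), (0.056, 105), (0.053, 120)]
wait 0.05 page x edges [0.579 0.599 0.614 0.632 0.644 0.669 0.674]
wait -0.06 page x edges [0.581 0.601 0.648 0.673 0.678]
slump 0.05 page x edges [0.568 0.616 0.634]
slump -0.06 page x edges [0.581 0.603 0.619 0.637 0.65  0.676]
row3 0.05 page x edges [0.578 0.598 0.613 0.63  0.642 0.667 0.672]
row3 -0.06 page x edges [0.645 0.67  0.675]
stapler [([203, 245, 259, 269], 0.68), ([238, 148, 294, 227], 0.51), ([245, 142, 299, 215], 0.22)]
mug [([283, 274, 318, 328], 0.6)]
rubber_stamp [([155, 213, 170, 231], 0.76)]
waiting_book [([365, 199, 440, 266], 0.78), ([185, 90, 241, 169], 0.66), ([237, 147, 294, 226], 0.63)]
slumped_book [([244, 143, 299, 217], 0.94), ([201, 245, 262, 269], 0.52)]
```

The waiting book's spine is flush to about 1 mm, and the slumped book sits about 30 mm from row_book_3 (limit 38 mm). All books are parallel, the bystanders haven't moved, and the arm is clear. Handing in.

```bash
python3 -c "
from bench import order; print(order.close_job())"
```

```text
the job is handed in; nothing more can be done
None
```

I handed the job in at about 32 s; the hand-in gave no verdict. By my last camera measurements, the slumped book stands upright about 30 mm centre to centre from `row_book_3` (limit 38 mm), the waiting book is in the gap with its spine flush to about 1 mm, and the stapler, mug and rubber stamp had not visibly moved.

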